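Shut and latch the scanner case

TASK

Put the shop's barcode scanner away for the night: fold down the lid of its dark blue case, swing the wire loop of the toggle latch up to the keeper hook on the front of the lid, raise the lever far enough for the loop to pass over the hook and drop in behind it, and then press the latch lever down flat against the front of the case so that it draws the lid tight onto its rubber seal and stays shut by itself. Leave the other things on the counter where they lie.

Things in the scene. Friction and masses are not known exactly. Their poses are not given: they have to be found in the camera images.
- case: dark blue plastic case, 150 deep (its x) x 190 wide (y) x 125 mm high, lid shut. Origin: centre of its underside; x to its back, y to its left, z up. Stands firm, does not slide when pushed. Lid hinged at the back edge; steel toggle latch in the middle of the front face (x = -75 mm). Scanner and charger lie in foam inside, below the rim, and need no handling
- lid (a joint): lid angle, rad: 0 = fully shut, seal compressed; grows as it opens. Stiff hinge: stays at any angle, closes with 2 to 4 N on its front edge. Shut but not latched, the springy seal holds it about 0.035 open (5 mm at the front); the last 5 mm need up to 25 N at the front edge and it springs back when let go
- lid_hinge (a point): point on the lid's hinge axis (along the case's y), at x = 75, y = 0, z = 97 mm of the case; its axes turn with the lid and equal the case's at lid angle 0
- lid_edge (a point): on the lid's flat outer top, mid width, 12 mm behind the front edge: x = -138, z = +28 mm from lid_hinge in the lid's axes. The place to push the lid shut
- keeper (a point): where the loop's bar (centre) seats in the steel keeper on the lid's front: x = -157.1, z = 7.3 mm from lid_hinge in the lid's axes, 7 mm in front of the lid's face. Keeper 30 mm wide (y): a shelf 3 mm below this point, and in front a lip. The slot between lip and lid face is 12.5 mm, open at top and ends; the plain lid face goes on up to 18 mm above this point
- keeper_lip (a point): middle of the top edge of the keeper's upright lip: 7 mm in front of point keeper and 5 mm higher; the lip is 3.5 mm thick, 30 mm wide. The bar must come over it from the front and drop behind it, between lip and lid face
- lever (a joint): latch lever angle, rad: 0 = flat on the case front, pointing down (latched); pi/2 = level, straight out; stop at 2.45. Starts 1.45 to 1.75: there the loop is too low to pass over the keeper's lip, from 2.05 up it clears. Stays at any angle (1 to 1.5 N at its tip moves it). With the loop hooked, from 1.3 to 0.2 it draws the lid down, up to 8 N at the tip, then goes over centre and holds
- lever_pivot (a point): on the lever's hinge axis (along the case's y), at x = -85, y = 0, z = 66 mm of the case
- lever_tip (a point): near the lever's free end on its outer side: 52 mm from lever_pivot along the lever and 5 mm off that line. The lever is a steel plate 30 mm wide, 4 mm thick, 56 mm long from the pivot; its outer side (up when level, away from the case when latched) has a red panel and lies 5 mm off the pivot's line
- loop (a joint): angle of the wire loop on the lever, rad: 3.0 = lying along the lever, its rest stop; falls as it swings up toward the lid, 0 when latched. The loop's elevation above straight-out (case -x) is lever - loop + pi/2: some 0.1 past upright leaning on the lip's front, 0.4 leaning on the lid's face behind the lip. Swings freely by its weight (40 g)
- loop_bar (a point): centre of the loop's cross bar, 52 mm from loop_hinge. Loop of bright 6 mm steel wire, 45 mm wide between wire centres (case's y), so it passes outside lever and keeper. At rest the bar lies 10 mm beyond the lever's end, free to be pushed from below and in front with closed fingers tilted forward (tips toward the case)
- loop_hinge (a point): the loop's hinge axis (along the case's y) on the lever: 14 mm from lever_pivot, 12 degrees from the lever's line, on the side away from the red panel
- stapler: red and black desk stapler, 150x40x45 mm, bystander; origin under its centre
- tape_measure: yellow round tape measure, 58x69x22 mm, bystander; origin under its centre
- ink_pad: blue ink pad, 64x92x16 mm, bystander; origin under its centre
- stamp: hand stamp with a red handle, 24x44x70 mm, bystander; origin under its centre
- mouse: black computer mouse, 110x62x37 mm, bystander; origin under its centre
- marker_black: black and white marker pen, 17x135x16 mm, bystander; origin under its centre
- calculator: grey desk calculator, 168x108x22 mm, bystander; origin under its centre
- phone: black phone lying face up, 158x74x8 mm, bystander; origin under its centre

How it is judged:
By the outcome, as a careful person would: the job done as asked, in the order asked, and still so for the second after the job is handed in, with the robot touching nothing.
It also fails if it takes over 67 s, if anything falls off the work surface, if the arm or the gripper's body presses on something with over 40 N, if the wrist force passes 120 N, or if a joint passes its speed limit or range.

ROBOT

A 6-joint arm with a two-finger parallel gripper is mounted at the origin on a cart in front of the work surface, level with it; the furniture and walls round the work are solid. World frame = base frame: x ahead of the robot, y to its left, z up, the work surface at z = 0. Lengths are in m, angles in rad, forces in N, time in s.
With the tool pointing down it reaches from about 0.35 to 0.975 m from the base axis. Payload 4.9 kg.
Tool frame: the origin (TCP) lies on the mounting face of the last link; the fingertips stand 173 mm ahead of it and the grasp point (between the pads) lies 155 mm ahead of it (tcp_to_grasp is the distance from the TCP to the grasp point, in m); z points along the fingers, y is the line along which they close (so a half turn about z gives the same grasp; the last joint's range is limited). The gripper opens to 85 mm and grips with 20 to 120 N. Pads are 22 mm wide; open, the fingers measure 114 mm over their backs; the gripper's body (76 mm by 85 mm) begins 54 mm behind the grasp point. The pads swing forward as they close: fully open they stand 13 mm farther back than shut.
Start: joints at [1.052, 0.053, 1.613, -0, 1.476, -0.119], TCP at [0.243, 0.576, 0.405] pointing down, gripper open.
Joint ranges: [-3.01, 3.01], [-1.01, 2.22], [0.06, 2.58], [-1.02, 4.17], [0.09, 2.62], [-3.14, 3.14]. Speed limits (rad/s): [2.57, 2.57, 3.14, 3.14, 3.14, 3.14].

INTERFACE

Orientations are given as a rotation vector (axis times angle).
In Python, from station import get_obs, get_image, calibration, finish_job, tcp_to_grasp gives the robot as it stands. The module is installed in compiled form; this text tells all that it offers.
- The arm moves only by the tool arm_command, never from a script. Its argument "plan" is a list that holds one entry, the list of rows, each a list of 6 numbers: the shift along the tool's x, y, z in cm, then the turn, a rotation vector about the tool's x, y, z in rad. A call has 1 to 12 rows; each row is the pose to reach, as a shift and turn from the pose commanded when the call began, along the tool's axes at that moment; what a row does not reach only later rows make up. A row lasts 1/12 s, in which the tool goes at most 41.7 mm and 7.16 degrees, less where a joint would pass 70% of its speed; a pose out of reach is approached as far as the arm can. A call with a gripper value outside its range is refused whole. "gripper" is the closure, from -1 (fully open) to 1 (shut), set as the call begins (left out, the last holds). The fingers move at their own pace and stop on an object; "force" is the grip in N (left out, the last holds). Time passes only in rows, so rows that repeat a pose let the fingers close. It gives the time, the measured TCP pose, the force, the opening and the grip force at its end, in the units of the state.
- get_obs(): the state, without advancing time (a new reading comes with each control period).
- get_image(name): name is "scene" or "top" or "wrist"; returns (picture, depth): 420x560x3 uint8, blue, green, red; 420x560 float32, m along the optical axis (not along the pixel's ray), 0 where there is no reading.
- calibration(name): a dict with "fx", "fy", "cx", "cy" (pixels), "dist" ([k1, k2, p1, p2, k3] as OpenCV has them; the pictures are not rectified), "pose" (4x4, takes a point from camera to world coordinates). Camera axes: x right, y up, looking along -z (the intrinsics and any distortion apply to the point x, -y, -z); pixel columns grow to the right and rows downward; lengths in m; the calibration is good to about 2 mm. A picture is of the moment at which its call begins: read the wrist's pose just before it. calibration takes no time and is no camera call; for the wrist camera it gives the pose at the moment of the call.
- finish_job(): hands the job in; it is judged then, once.
The state is a dict: "t": time; "q": joint angles; "dq": joint speeds; "effort": joint torques, N m; "tool_pos": TCP position; "tool_rot": TCP orientation; "contact_force": force on the tool from outside, world axes, zero at the start; "wrist_torque": the same for the moment, N m; "opening": finger opening in m; "grip_force": force on a finger pad.
Only numpy, scipy, OpenCV 4.12 (cv2) and the standard library are available. Lean on these libraries where they do the work, as an engineer would, in place of code of your own. Each camera call takes 0.05 s, during which the arm holds its last target. There are 200 camera calls.

## Working session

There is one attempt and no reset: what is moved stays moved. The work goes in short steps, Python scripts to look and compute and a tool call to move; the robot and the scene stay as the last step left them, time stands still between calls to the robot, and variables do not carry over. Pictures are saved under pics/ and viewed, at most 10 in all, crops included, and the job is handed in when it is done.

Besides the shell and the picture viewer there is one more tool, called after "Emit:" in YAML: its name, and indented under it one key for each argument. arm_command: Moves the arm, as the interface text tells. Its arguments: {"type":"object","properties":{"plan":{"type":"array"},"gripper":{"type":"number"},"force":{"type":"number"}},"required":["plan"]}

```bash
mkdir -p pics
cat > h.py <<'E'
import numpy as np,cv2
from station import *
from scipy.spatial.transform import Rotation as R
def cloud(name):
    im,d=get_image(name);c=calibration(name)
    K=np.array([[c['fx'],0,c['cx']],[0,c['fy'],c['cy']],[0,0,1.]])
    v,u=np.mgrid[:420,:560]
    p=cv2.undistortPoints(np.stack([u,v],-1).reshape(-1,1,2).astype(float),K,np.array(c['dist'])).reshape(420,560,2)
    P=np.stack([p[...,0]*d,-p[...,1]*d,-d],-1)
    P=P@c['pose'][:3,:3].T+c['pose'][:3,3]
    P[d==0]=np.nan
    return im,P
E
python3 - <<'E'
from h import *
for n in ['scene','top']:
    im,P=cloud(n);cv2.imwrite(f'pics/{n}0.png',im);np.save(n+'0.npy',P)
print(get_obs())
E
```

```text
{'t': 0.1, 'q': array([ 1.05201462e+00,  5.32817448e-02,  1.61416763e+00, -3.05050318e-05,
        1.47598323e+00, -1.18978166e-01]), 'dq': array([-0.00022006, -0.00122551, -0.00363338, -0.00046322, -0.0003394 ,
       -0.00086679]), 'effort': array([ 2.54681318e-04, -3.94897664e+01, -3.71366215e+01, -1.13506160e-04,
        3.71366812e-03, -1.67759617e-05]), 'tool_pos': array([0.24314007, 0.57549912, 0.40358476]), 'tool_rot': array([-6.23722119e-01, -3.07849390e+00,  2.75894455e-03]), 'contact_force': array([ 0.11574652,  1.64722318, -0.24710932]), 'wrist_torque': array([0.08150938, 0.002311  , 0.00249488]), 'grip_force': 0.0, 'opening': 0.08527567882718118}
```

View pics/scene0.png

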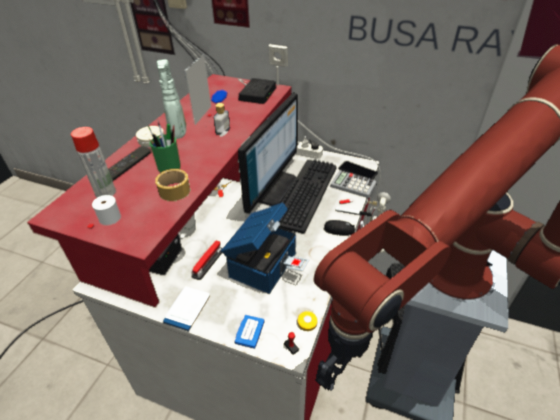

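View pics/top0.png

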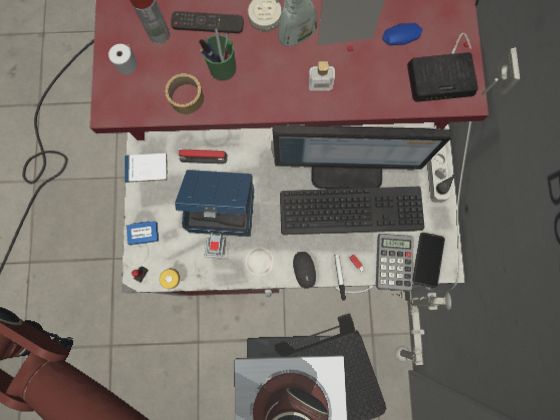

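The top view shows the case near (215,205) with its lid partly open. The latch faces the robot, with the red panel at (215,243). The scene view agrees: lid at (258,230), latch at (295,265).

Run:
```python
from h import *
for n in ['scene','top']:
    im=cv2.imread(f'pics/{n}0.png');P=np.load(n+'0.npy')
    print(n,'table z',[np.round(P[r,c],3) for r,c in ([(210,262),(270,230)] if n=='top' else [(300,215),(330,290)])])
    hsv=cv2.cvtColor(im,cv2.COLOR_BGR2HSV)
    m=(hsv[...,0]>95)&(hsv[...,0]<120)&(hsv[...,1]>110)&(P[...,2]>.03)
    x0=(P[...,0]>.3)&(P[...,0]<.9)&(P[...,1]>.0)&(P[...,1]<.5)
    k,l,s,c=cv2.connectedComponentsWithStats((m&x0).astype(np.uint8))
    i=1+np.argmax(s[1:,4]);q=P[l==i];print(s[i],q.min(0).round(3),q.max(0).round(3))
    # height slabs
    for z in np.arange(.03,.26,.02):
        w=q[abs(q[:,2]-z)<.01]
        if len(w)>15: print(round(z,2),len(w),np.percentile(w[:,:2],[2,50,98],axis=0).round(3).tolist(), cv2.minAreaRect(w[:,:2].astype(np.float32)))
    m=((hsv[...,0]<8)|(hsv[...,0]>172))&(hsv[...,1]>130)&(P[...,2]>.03)&x0&(P[...,2]<.15)
    k,l,s,c=cv2.connectedComponentsWithStats(m.astype(np.uint8))
    for i in range(1,k):
        if s[i,4]>8: print('red',s[i],np.median(P[l==i],0).round(3),P[l==i].min(0).round(3),P[l==i].max(0).round(3))
im=cv2.imread('pics/top0.png');a=cv2.resize(im[160:270,160:270],None,fx=5,fy=5,interpolation=2)
im=cv2.imread('pics/scene0.png');b=cv2.resize(im[200:300,210:320],(605,550),interpolation=2)
cv2.imwrite('pics/crop.png',cv2.resize(np.hstack([a,b[:, :]]),(800,380)))
```

```text
scene table z [array([ 0.674,  0.371, -0.002]), array([0.424, 0.389, 0.001])]
[ 222  203   73   85 2468] [0.506 0.098 0.03 ] [0.683 0.298 0.216]
0.03 109 [[0.509, 0.14], [0.573, 0.285], [0.668, 0.295]] ((0.5539188981056213, 0.24654732644557953), (0.21624316275119781, 0.10683674365282059), 40.88713073730469)
0.05 253 [[0.509, 0.117], [0.576, 0.284], [0.665, 0.295]] ((0.5866771936416626, 0.19882768392562866), (0.1899075210094452, 0.14854690432548523), 83.39631652832031)
0.07 322 [[0.509, 0.103], [0.568, 0.282], [0.667, 0.294]] ((0.5874211192131042, 0.1969028264284134), (0.1940145343542099, 0.1484905332326889), 84.19514465332031)
0.09 335 [[0.509, 0.105], [0.545, 0.279], [0.664, 0.296]] ((0.5865752696990967, 0.19697707891464233), (0.19369646906852722, 0.1504829376935959), 83.79956817626953)
0.11 18 [[0.511, 0.146], [0.662, 0.28], [0.681, 0.283]] ((0.5707993507385254, 0.23924919962882996), (0.2236056625843048, 0.08187250047922134), 39.46269226074219)
0.13 138 [[0.636, 0.105], [0.664, 0.25], [0.68, 0.284]] ((0.664995551109314, 0.19662800431251526), (0.05317436903715134, 0.184482142329216)
[... 803 characters left out ...]
0.077] [0.463 0.195 0.073] [0.483 0.216 0.08 ]
red [121 269  36  34 639] [0.851 0.462 0.094] [0.822 0.442 0.03 ] [0.899 0.465 0.15 ]
red [288 332   7  12  50] [0.402 0.443 0.066] [0.394 0.431 0.033] [0.41  0.448 0.07 ]
top table z [array([ 0.589,  0.067, -0.007]), array([0.406, 0.166, 0.001])]
[176 204  10   6  23] [0.557 0.264 0.19 ] [0.569 0.288 0.209]
red [132 133  10   5  36] [0.824 0.444 0.054] [0.821 0.435 0.033] [0.834 0.456 0.077]
red [179 150  46   8 293] [0.762 0.248 0.043] [0.748 0.177 0.033] [0.776 0.316 0.052]
red [210 242   9   8  56] [0.473 0.203 0.075] [0.461 0.192 0.07 ] [0.483 0.215 0.081]
red [132 270   9   7  43] [0.401 0.43  0.064] [0.392 0.422 0.031] [0.409 0.441 0.075]
```

View pics/crop.png

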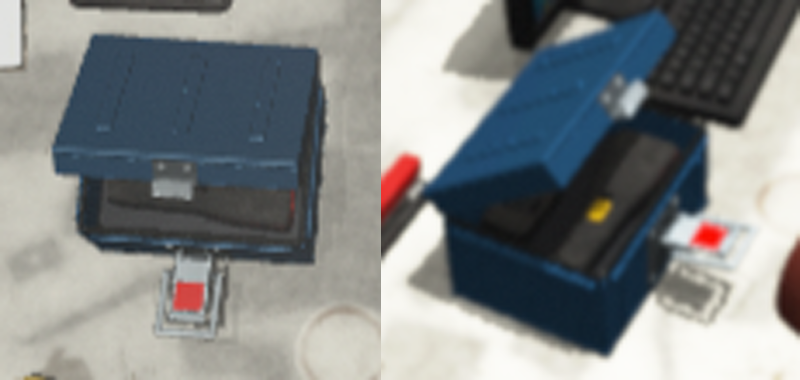

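Lid about 0.7 rad open, case yaw about −6°, lever about level. Next I work out the approach over the lid edge.

```bash
cat >> h.py <<'E'
YAW=np.radians(-6.0);C=np.array([.587,.197,0])
CX=np.array([np.cos(YAW),np.sin(YAW),0]);CY=np.array([-np.sin(YAW),np.cos(YAW),0]);Z=np.array([0,0,1.])
def go(x,z,phi=0,y=0):
    "tip at case x,z,y (mm), tilted forward phi rad; prints row in tool axes"
    o=get_obs();Rn=R.from_rotvec(o['tool_rot'])
    Rt=R.from_matrix(np.stack([-CX,CY,-Z],1))*R.from_rotvec([0,-phi,0])
    tcp=C+CX*x/1e3+CY*y/1e3+Z*z/1e3-.173*Rt.as_matrix()[:,2]
    d=Rn.inv().apply(tcp-o['tool_pos'])*100
    print((x,z,phi),d.round(2).tolist(),(Rn.inv()*Rt).as_rotvec().round(3).tolist())
def st():
    o=get_obs();T=R.from_rotvec(o['tool_rot']).as_matrix()
    p=o['tool_pos']+.173*T[:,2]-C
    print('t',round(o['t'],2),'tip case mm',np.round([p@CX*1e3,p@CY*1e3,p[2]*1e3],1),'F',o['contact_force'].round(1),'q',o['q'].round(2))
E
python3 - <<'E'
from h import *
go(-10,245)
E
```

```text
(-10, 245, 0) [-45.45, -21.77, -1.41] [-0.002, -0.0, -0.295]
```

Emit:
arm_command:
  plan:
    - [[-3, -1.5, -0.5, 0, 0, -0.02], [-7, -3.4, -1.4, 0, 0, -0.05], [-10.5, -5, -1.4, 0, 0, -0.08], [-14, -6.7, -1.4, 0, 0, -0.1], [-17.5, -8.4, -1.4, 0, 0, -0.12], [-21, -10, -1.4, 0, 0, -0.15], [-24.5, -11.7, -1.4, 0, 0, -0.18], [-28, -13.4, -1.4, 0, 0, -0.2], [-31.5, -15, -1.4, 0, 0, -0.22], [-35, -16.8, -1.4, 0, 0, -0.25], [-38.5, -18.4, -1.4, 0, 0, -0.28], [-42, -20, -1.4, 0, 0, -0.295]]
  gripper: 1

```text
t: 1.1
tool_pos: [0.5531, 0.2262, 0.4182]
tool_rot: [-0.163, -3.137, 0.0]
contact_force: [-0.0, 0.2, 0.2]
opening: -0.0001
grip_force: 0.0
```

Run:
```python
from h import *
st();go(-10,245);go(-10,210);go(-40,185);go(-60,130)
```

```text
t 1.1 tip case mm [-36.9  25.5 245.2] F [-0.   0.2  0.2] q [ 0.26 -0.02  1.66  0.    1.5  -1.2 ]
(-10, 245, 0) [-2.67, -2.56, 0.02] [-0.0, -0.001, 0.001]
(-10, 210, 0) [-2.68, -2.56, 3.52] [-0.0, -0.001, 0.001]
(-40, 185, 0) [0.32, -2.55, 6.02] [-0.0, -0.001, 0.001]
(-60, 130, 0) [2.32, -2.55, 11.52] [-0.0, -0.001, 0.001]
```

Emit:
arm_command:
  plan:
    - [[-1.5, -1.5, 0, 0, 0, 0], [-2.7, -2.55, 0.5, 0, 0, 0], [-2.7, -2.55, 2, 0, 0, 0], [-2.6, -2.55, 3.3, 0, 0, 0], [-1.8, -2.55, 4.2, 0, 0, 0], [-0.9, -2.55, 5.2, 0, 0, 0], [-0.2, -2.55, 6.1, 0, 0, 0], [0.4, -2.55, 6.9, 0, 0, 0], [1, -2.55, 7.8, 0, 0, 0], [1.5, -2.55, 8.7, 0, 0, 0], [1.9, -2.55, 9.6, 0, 0, 0], [2.2, -2.55, 10.3, 0, 0, 0]]

```text
t: 2.1
tool_pos: [0.527, 0.2051, 0.3145]
tool_rot: [-0.164, -3.136, 0.0]
contact_force: [0.3, -0.7, 0.2]
opening: 0.0001
grip_force: 0.1
```

Run:
```python
from h import *
st();go(-62,129)
```

```text
t 2.1 tip case mm [-60.6   1.8 141.5] F [ 0.3 -0.7  0.2] q [ 0.24 -0.02  1.84  0.    1.32 -1.23]
(-62, 129, 0) [0.15, -0.18, 1.25] [-0.0, -0.001, 0.0]
```

Emit:
arm_command:
  plan:
    - [[0.1, -0.1, 0.6, 0, 0, 0], [0.2, -0.2, 1, 0, 0, 0], [0.2, -0.2, 1.3, 0, 0, 0], [0.2, -0.2, 1.4, 0, 0, 0], [0.2, -0.2, 1.4, 0, 0, 0]]

```text
t: 2.52
tool_pos: [0.5257, 0.203, 0.3024]
tool_rot: [-0.165, -3.136, 0.0]
contact_force: [-1.7, -0.2, 3.8]
opening: 0.0
grip_force: 1.8
```

Run:
```python
from h import *
st()
im,P=cloud('scene');cv2.imwrite('pics/s1.png',cv2.resize(im[190:320,190:350],(800,600),interpolation=2))
go(-62,175);go(-175,175);go(-190,100,.9)
```

```text
t 2.52 tip case mm [-61.8  -0.4 129.4] F [-1.7 -0.2  3.8] q [ 0.24 -0.01  1.85  0.    1.3  -1.23]
(-62, 175, 0) [0.05, 0.04, -4.55] [0.0, -0.0, -0.0]
(-175, 175, 0) [11.35, 0.03, -4.55] [0.0, -0.0, -0.0]
(-190, 100, 0.9) [26.4, 0.03, 9.5] [-0.0, -0.9, -0.0]
```

View pics/s1.png

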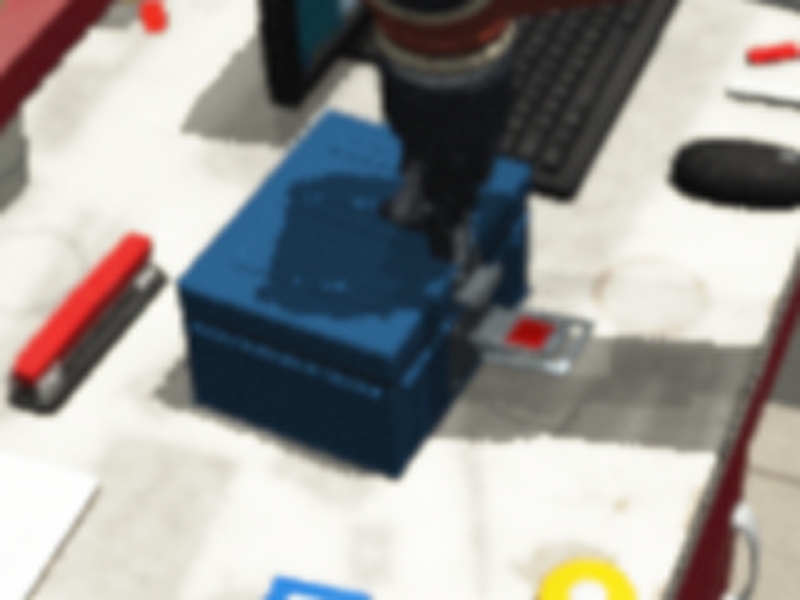

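The lid rests on its seal (tip at 129 mm, 4 N). The lever sticks out with the loop along it, and the panel is at (530,335) in this crop. Now I lift, back off and tilt forward.

Emit:
arm_command:
  plan:
    - [[0, 0, -2, 0, 0, 0], [2, 0, -4.5, 0, 0, 0], [6, 0, -4.5, 0, 0, 0], [10, 0, -4.5, 0, -0.1, 0], [14, 0, -4.5, 0, -0.22, 0], [18, 0, -4.5, 0, -0.34, 0], [21, 0, -4, 0, -0.46, 0], [23, 0, -2, 0, -0.58, 0], [23, 0, 1, 0, -0.7, 0], [23, 0, 4, 0, -0.7, 0], [23, 0, 6, 0, -0.7, 0], [23, 0, 6, 0, -0.7, 0]]

```text
t: 3.57
tool_pos: [0.2948, 0.2262, 0.2366]
tool_rot: [0.126, 2.446, -0.053]
contact_force: [0.2, -1.1, -0.5]
opening: 0.0001
grip_force: 0.0
```

Run:
```python
from h import *
st()
for n in ['scene','top','wrist']:
    im,P=cloud(n)
    cv2.imwrite(f'pics/{n}2.png',im)
    D=(P-C);X=D@CX*1e3;Y=D@CY*1e3;Zz=P[...,2]*1e3
    m=(X>-170)&(X<-92)&(abs(Y)<32)&(Zz>52)&(Zz<95)
    hsv=cv2.cvtColor(im,cv2.COLOR_BGR2HSV)
    red=m&((hsv[...,0]<8)|(hsv[...,0]>172))&(hsv[...,1]>130)
    if red.sum()>5: print(n,'red',red.sum(),X[red].mean().round(1),Y[red].mean().round(1),Zz[red].mean().round(1),'slope',np.polyfit(X[red],Zz[red],1).round(3))
    for x in range(-165,-92,6):
        k=m&(abs(X-x)<3)
        if k.sum(): print(x,k.sum(),'y',np.percentile(Y[k],[2,98]).round(0),'z',np.percentile(Zz[k],[5,50,95]).round(1))
    k=(abs(Y)<60)&(X>-75)&(X<60)&(Zz>115)&(Zz<145)
    if k.sum()>50: print('lid fit z=a x+b',np.polyfit(X[k],Zz[k],1))
```

```text
t 3.57 tip case mm [-183.2   -2.2  103.5] F [ 0.2 -1.1 -0.5] q [ 0.57 -0.58  2.46 -0.6   0.79 -0.57]
scene red 38 -114.2 -3.2 77.1 slope [-0.105 65.192]
-147 19 y [-25.  20.] z [78.2 81.3 83.3]
-141 11 y [-28.  21.] z [78.4 81.3 81.9]
-135 20 y [-28.  19.] z [75.4 78.9 84.2]
-129 21 y [-27.  21.] z [74.7 78.2 81.6]
-123 24 y [-27.  20.] z [73.8 76.  79.7]
-117 23 y [-30.  19.] z [71.5 75.2 79.6]
-111 23 y [-26.  20.] z [70.1 75.8 78.7]
-105 17 y [-26.  21.] z [69.  75.2 77.5]
-99 25 y [-29.  22.] z [67.2 72.1 77.5]
-93 17 y [-24.  20.] z [68.  70.7 74.1]
lid fit z=a x+b [-8.67163104e-03  1.29239925e+02]
top red 56 -114.4 -5.6 74.4 slope [-2.4000e-02  7.1637e+01]
-147 32 y [-30.  16.] z [76.6 79.7 84.1]
-141 13 y [-32.  18.] z [72.  76.9 78.9]
-135 27 y [-31.  19.] z [73.2 78.5 84.3]
-129 29 y [-30.  18.] z [73.  76.8 80. ]
-123 30 y [-29.  17.] z [71.  74.6 78.4]
-117 31 y [-31.  18.] z [69.9 74.3 78.8]
-111 30 y [-29.  19.] z [68.4 73.5 78.3]
-105 28 y [-30.  17.] z [64.5 71.3 76.1]
-99 33 y [-29.  18.] z [64.4 69.4 74.5]
-93 22 y [-27.  12.] z [65.6 72.  76.7]
lid fit z=a x+b [-2.59546900e-02  1.27009409e+02]
wrist red 72 -111.0 -12.8 77.8 slope [-0.104 66.212]
-147 905 y [-27.  20.] z [77.6 80.7 82.8]
-141 98 y [-28.  21.] z [81.  82.4 82.8]
-135 377 y [-25.  18.] z [78.9 80.5 82. ]
-129 103 y [-27.  20.] z [77.3 81.6 82.5]
-123 44 y [-28.  20.] z [74.6 77.1 78.9]
-117 72 y [-27.  20.] z [73.9 77.  78.8]
-111 64 y [-27.  21.] z [72.1 76.7 78.1]
-105 57 y [-27.  19.] z [71.3 73.6 77.4]
-99 54 y [-26.  21.] z [67.2 71.1 76.9]
-93 79 y [-27.  20.] z [65.7 69.4 70.6]
lid fit z=a x+b [8.99776099e-03 1.31884019e+02]
```

View pics/wrist2.png

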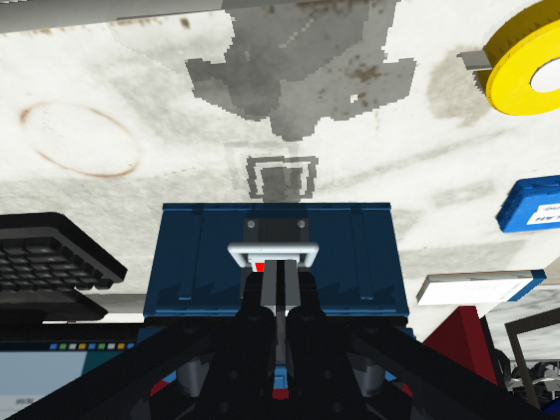

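The wrist view shows the loop bar across (275,250), spanning 228 to 318 px, with the red panel just behind it. The latch sits at y ≈ −4 mm and the bar near (−148, 80) mm in case axes, so the lever is about 1.72. Next are the rows for the arc.

Run:
```python
from h import *
for x,z in [(-183,66),(-161,62),(-157,68),(-153,78),(-148,85),(-143,91),(-131,100),(-123,103),(-116,105),(-110,106),(-106,107)]: go(x,z,.7,-4)
```

```text
(-183, 66, 0.7) [3.16, -0.42, 3.21] [0.001, 0.002, -0.001]
(-161, 62, 0.7) [1.74, -0.42, 4.94] [0.001, 0.002, -0.001]
(-157, 68, 0.7) [1.05, -0.42, 4.74] [0.001, 0.002, -0.001]
(-153, 78, 0.7) [0.09, -0.41, 4.23] [0.001, 0.002, -0.001]
(-148, 85, 0.7) [-0.74, -0.41, 4.02] [0.001, 0.002, -0.001]
(-143, 91, 0.7) [-1.51, -0.41, 3.89] [0.001, 0.002, -0.001]
(-131, 100, 0.7) [-3.01, -0.41, 3.97] [0.001, 0.002, -0.001]
(-123, 103, 0.7) [-3.81, -0.41, 4.26] [0.001, 0.002, -0.001]
(-116, 105, 0.7) [-4.47, -0.41, 4.56] [0.001, 0.002, -0.001]
(-110, 106, 0.7) [-5.0, -0.41, 4.87] [0.001, 0.002, -0.001]
(-106, 107, 0.7) [-5.37, -0.41, 5.05] [0.001, 0.002, -0.001]
```

Emit:
arm_command:
  plan:
    - [[3.1, -0.4, 3.2, 0, 0, 0], [3.1, -0.4, 3.2, 0, 0, 0], [1.8, -0.4, 4.9, 0, 0, 0], [1.7, -0.4, 4.9, 0, 0, 0], [1.05, -0.4, 4.75, 0, 0, 0], [0.6, -0.4, 4.5, 0, 0, 0], [0.1, -0.4, 4.25, 0, 0, 0], [-0.35, -0.4, 4.1, 0, 0, 0], [-0.75, -0.4, 4, 0, 0, 0], [-1.1, -0.4, 3.95, 0, 0, 0], [-1.5, -0.4, 3.9, 0, 0, 0], [-1.5, -0.4, 3.9, 0, 0, 0]]

```text
t: 4.72
tool_pos: [0.3333, 0.2195, 0.2225]
tool_rot: [0.128, 2.438, -0.046]
contact_force: [0.1, -0.1, 0.2]
opening: 0.0001
grip_force: 0.0
```

Run:
```python
from h import *
st()
a,_=get_image('scene');b,_=get_image('wrist')
a=cv2.resize(a[210:300,240:340],(444,400),interpolation=2);b=cv2.resize(b[150:330,190:350],(356,400),interpolation=2)
cv2.imwrite('pics/c3.png',np.hstack([a,b]))
for x,z in [(-137,96),(-131,100),(-123,103),(-116,105),(-110,106),(-106,107)]: go(x,z,.7,-4)
```

```text
t 4.72 tip case mm [-143.    -4.    90.3] F [ 0.1 -0.1  0.2] q [ 0.49 -0.46  2.41 -0.62  0.68 -0.58]
(-137, 96, 0.7) [-0.95, 0.03, -0.09] [-0.0, -0.0, -0.0]
(-131, 100, 0.7) [-1.67, 0.03, -0.01] [-0.0, -0.0, -0.0]
(-123, 103, 0.7) [-2.47, 0.03, 0.28] [-0.0, -0.0, -0.0]
(-116, 105, 0.7) [-3.14, 0.03, 0.58] [-0.0, -0.0, -0.0]
(-110, 106, 0.7) [-3.66, 0.03, 0.89] [-0.0, -0.0, -0.0]
(-106, 107, 0.7) [-4.03, 0.03, 1.07] [-0.0, -0.0, -0.0]
```

View pics/c3.png

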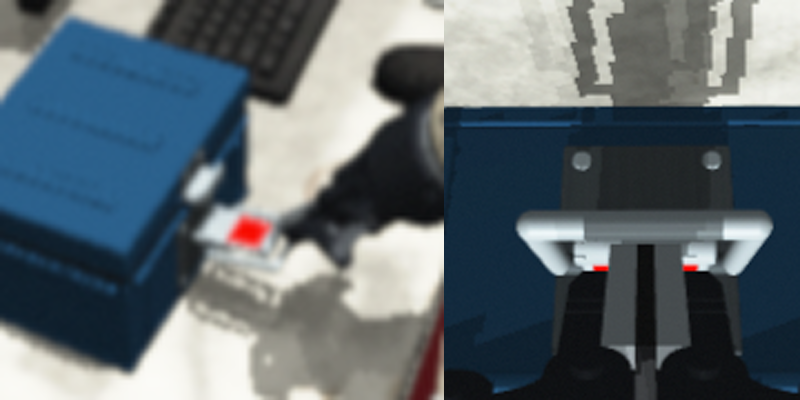

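The wrist crop on the right shows the bar across the fingertips at about row 225. The scene crop doesn't show whether the loop has risen, so I measure the bar from wrist depth.

```bash
cat >> h.py <<'E'
def bar(n='wrist'):
    im,P=cloud(n);D=P-C;X=D@CX*1e3;Y=D@CY*1e3;Zz=P[...,2]*1e3
    g=cv2.cvtColor(im,cv2.COLOR_BGR2GRAY)
    m=(g>95)&(abs(Y+4)>15)&(abs(Y+4)<28)&(X>-165)&(X<-80)&(Zz>55)&(Zz<140)
    s=cv2.cvtColor(im,cv2.COLOR_BGR2HSV)[...,1]; m&=s<60
    for z in range(60,135,5):
        k=m&(abs(Zz-z)<2.5)
        if k.sum()>3: print(n,'z',z,k.sum(),'x',np.percentile(X[k],[5,50,95]).round(0),'y',Y[k].min().round(0),Y[k].max().round(0))
    return im
E
python3 - <<'E'
from h import *
bar();bar('scene')
E
```

```text
wrist z 65 42 x [-99. -96. -95.] y -25.0 17.0
wrist z 70 128 x [-118. -106.  -95.] y -29.0 20.0
wrist z 75 170 x [-148. -127. -116.] y -29.0 20.0
wrist z 80 499 x [-148. -147. -136.] y -30.0 20.0
scene z 65 5 x [-105.  -96.  -95.] y -30.0 20.0
scene z 70 24 x [-121.  -99.  -85.] y -29.0 22.0
scene z 75 27 x [-135. -121. -108.] y -30.0 23.0
scene z 80 15 x [-147. -138. -121.] y -20.0 21.0
```

The bar is still at rest: the tip cut the corner and passed over it. I go round again, with pauses and deeper under the bar.

Run:
```python
from h import *
for x,z in [(-185,100),(-185,58),(-160,56),(-153,62)]: go(x,z,.7,-4)
```

```text
(-185, 100, 0.7) [2.42, 0.04, -3.5] [-0.0, -0.001, 0.0]
(-185, 58, 0.7) [5.13, 0.04, -0.29] [-0.0, -0.001, 0.0]
(-160, 56, 0.7) [3.34, 0.04, 1.47] [-0.0, -0.001, 0.0]
(-153, 62, 0.7) [2.42, 0.04, 1.46] [-0.0, -0.001, 0.0]
```

Emit:
arm_command:
  plan:
    - [[1.2, 0, -1.8, 0, 0, 0], [2.4, 0, -3.5, 0, 0, 0], [2.4, 0, -3.5, 0, 0, 0], [5.1, 0, -0.3, 0, 0, 0], [5.1, 0, -0.3, 0, 0, 0], [5.1, 0, -0.3, 0, 0, 0], [3.3, 0, 1.5, 0, 0, 0], [3.3, 0, 1.5, 0, 0, 0], [3.3, 0, 1.5, 0, 0, 0], [2.8, 0, 1.5, 0, 0, 0], [2.4, 0, 1.5, 0, 0, 0], [2.4, 0, 1.5, 0, 0, 0]]

```text
t: 5.92
tool_pos: [0.3248, 0.2206, 0.1962]
tool_rot: [0.128, 2.436, -0.045]
contact_force: [-0.2, 1.0, 0.2]
opening: 0.0004
grip_force: 0.1
```

Run:
```python
from h import *
st();bar()
for x,z in [(-150,70),(-148,77),(-144,84),(-139,90),(-133,95),(-127,98)]: go(x,z,.7,-4)
```

```text
t 5.92 tip case mm [-151.5   -3.8   64.2] F [-0.2  1.   0.2] q [ 0.51 -0.42  2.44 -0.68  0.63 -0.5 ]
wrist z 80 215 x [-148. -147. -145.] y -30.0 20.0
(-150, 70, 0.7) [-0.59, 0.01, -0.37] [0.001, 0.002, -0.001]
(-148, 77, 0.7) [-1.19, 0.01, -0.77] [0.001, 0.002, -0.001]
(-144, 84, 0.7) [-1.95, 0.01, -1.05] [0.001, 0.002, -0.001]
(-139, 90, 0.7) [-2.72, 0.01, -1.18] [0.001, 0.002, -0.001]
(-133, 95, 0.7) [-3.5, 0.01, -1.18] [0.001, 0.002, -0.001]
(-127, 98, 0.7) [-4.15, 0.01, -1.02] [0.001, 0.002, -0.001]
```

Emit:
arm_command:
  plan:
    - [[-0.3, 0, -0.2, 0, 0, 0], [-0.6, 0, -0.4, 0, 0, 0], [-0.9, 0, -0.6, 0, 0, 0], [-1.2, 0, -0.75, 0, 0, 0], [-1.6, 0, -0.9, 0, 0, 0], [-1.95, 0, -1.05, 0, 0, 0], [-1.95, 0, -1.05, 0, 0, 0]]

```text
t: 6.55
tool_pos: [0.3329, 0.2197, 0.2164]
tool_rot: [0.128, 2.437, -0.046]
contact_force: [-0.2, 0.3, 0.9]
opening: 0.0001
grip_force: 0.1
```

Run:
```python
from h import *
st();bar()
for x,z in [(-139,90),(-133,95),(-127,98),(-120,101),(-113,103),(-107,104),(-104,105)]: go(x,z,.7,-4)
```

```text
t 6.55 tip case mm [-143.4   -3.9   84.3] F [-0.2  0.3  0.9] q [ 0.49 -0.45  2.42 -0.63  0.66 -0.57]
wrist z 75 4 x [-135. -135. -134.] y -19.0 -19.0
wrist z 95 74 x [-139. -138. -137.] y -29.0 21.0
wrist z 100 172 x [-139. -137. -136.] y -29.0 20.0
(-139, 90, 0.7) [-0.78, 0.01, -0.18] [0.0, 0.001, -0.001]
(-133, 95, 0.7) [-1.57, 0.01, -0.17] [0.0, 0.001, -0.001]
(-127, 98, 0.7) [-2.22, 0.02, -0.01] [0.0, 0.001, -0.001]
(-120, 101, 0.7) [-2.95, 0.02, 0.21] [0.0, 0.001, -0.001]
(-113, 103, 0.7) [-3.61, 0.02, 0.51] [0.0, 0.001, -0.001]
(-107, 104, 0.7) [-4.13, 0.02, 0.82] [0.0, 0.001, -0.001]
(-104, 105, 0.7) [-4.43, 0.02, 0.94] [0.0, 0.001, -0.001]
```

The loop is rising with the finger, with the bar now around (−138, 98).

Emit:
arm_command:
  plan:
    - [[-0.4, 0, -0.1, 0, 0, 0], [-0.8, 0, -0.2, 0, 0, 0], [-1.2, 0, -0.2, 0, 0, 0], [-1.6, 0, -0.2, 0, 0, 0], [-1.9, 0, -0.1, 0, 0, 0], [-2.2, 0, 0, 0, 0, 0], [-2.6, 0, 0.1, 0, 0, 0], [-3, 0, 0.2, 0, 0, 0], [-3.3, 0, 0.35, 0, 0, 0], [-3.6, 0, 0.5, 0, 0, 0], [-3.6, 0, 0.5, 0, 0, 0]]

```text
t: 7.52
tool_pos: [0.3635, 0.2162, 0.2349]
tool_rot: [0.128, 2.438, -0.047]
contact_force: [0.0, 0.4, -0.6]
opening: 0.0002
grip_force: 0.0
```

Run:
```python
from h import *
st();bar()
for x,z in [(-110,105),(-106,107),(-103,108),(-100,108)]: go(x,z,.7,-4)
```

```text
t 7.52 tip case mm [-112.8   -4.3  102.6] F [ 0.   0.4 -0.6] q [ 0.45 -0.41  2.36 -0.59  0.66 -0.65]
wrist z 65 6 x [-97. -96. -96.] y -21.0 -20.0
wrist z 70 14 x [-97. -83. -81.] y -20.0 11.0
wrist z 80 5 x [-135. -134. -133.] y -19.0 -19.0
wrist z 115 136 x [-109. -108. -106.] y -29.0 21.0
wrist z 120 96 x [-108. -107. -105.] y -29.0 20.0
(-110, 105, 0.7) [-0.41, 0.03, 0.0] [-0.0, 0.0, -0.0]
(-106, 107, 0.7) [-0.85, 0.03, 0.11] [-0.0, 0.0, -0.0]
(-103, 108, 0.7) [-1.14, 0.03, 0.22] [-0.0, 0.0, -0.0]
(-100, 108, 0.7) [-1.37, 0.03, 0.42] [-0.0, 0.0, -0.0]
```

Emit:
arm_command:
  plan:
    - [[-0.4, 0, 0, 0, 0, 0], [-0.7, 0, 0.05, 0, 0, 0], [-0.9, 0, 0.1, 0, 0, 0], [-1.1, 0, 0.2, 0, 0, 0], [-1.25, 0, 0.3, 0, 0, 0], [-1.25, 0, 0.3, 0, 0, 0], [-1.25, 0, 0.3, 0, 0, 0]]

```text
t: 8.15
tool_pos: [0.3743, 0.215, 0.2403]
tool_rot: [0.128, 2.439, -0.047]
contact_force: [-0.7, -0.3, 0.7]
opening: 0.0002
grip_force: 0.0
```

Run:
```python
from h import *
st();bar()
for x,z in [(-100,108),(-125,112),(-190,112),(-190,55),(-158,52)]: go(x,z,.7,-4)
```

```text
t 8.15 tip case mm [-102.    -4.4  107.9] F [-0.7 -0.3  0.7] q [ 0.43 -0.39  2.33 -0.57  0.65 -0.67]
wrist z 65 108 x [-98. -97. -95.] y -29.0 21.0
wrist z 70 214 x [-97. -96. -94.] y -29.0 21.0
wrist z 75 192 x [-97. -96. -94.] y -29.0 20.0
wrist z 80 188 x [-96. -95. -94.] y -29.0 20.0
wrist z 85 214 x [-96. -95. -93.] y -29.0 21.0
wrist z 90 206 x [-96. -94. -93.] y -29.0 21.0
wrist z 95 221 x [-95. -94. -92.] y -29.0 20.0
wrist z 100 233 x [-94. -93. -92.] y -29.0 21.0
wrist z 105 233 x [-94. -92. -91.] y -29.0 21.0
wrist z 110 242 x [-93. -92. -91.] y -29.0 21.0
wrist z 115 256 x [-93. -92. -90.] y -29.0 21.0
wrist z 120 184 x [-92. -91. -88.] y -29.0 21.0
(-100, 108, 0.7) [-0.16, 0.03, 0.12] [-0.0, -0.0, -0.0]
(-125, 112, 0.7) [1.49, 0.03, -1.79] [-0.0, -0.0, -0.0]
(-190, 112, 0.7) [6.46, 0.03, -5.98] [-0.0, -0.0, -0.0]
(-190, 55, 0.7) [10.13, 0.03, -1.62] [-0.0, -0.0, -0.0]
(-158, 52, 0.7) [7.88, 0.03, 0.67] [-0.0, -0.0, -0.0]
```

The loop stands past upright, leaning on the lip. I retreat straight back, then go under the lever end.

Emit:
arm_command:
  plan:
    - [[0.8, 0, -0.7, 0, 0, 0], [2, 0, -1.8, 0, 0, 0], [4.2, 0, -3.8, 0, 0, 0], [6.5, 0, -6, 0, 0, 0], [6.5, 0, -6, 0, 0, 0], [8.3, 0, -3.8, 0, 0, 0], [10.1, 0, -1.6, 0, 0, 0], [10.1, 0, -1.6, 0, 0, 0], [10.1, 0, -1.6, 0, 0, 0], [8.9, 0, -0.4, 0, 0, 0], [7.8, 0, 0.7, 0, 0, 0], [7.8, 0, 0.7, 0, 0, 0]]

```text
t: 9.2
tool_pos: [0.3222, 0.2213, 0.1877]
tool_rot: [0.13, 2.435, -0.045]
contact_force: [-0.7, -0.2, 0.8]
opening: -0.0003
grip_force: 0.0
```

Run:
```python
from h import *
st();bar()
for x,z in [(-150,54),(-142,61),(-141,71),(-137,79),(-133,86),(-130,90)]: go(x,z,.7,-4)
```

```text
t 9.2 tip case mm [-153.9   -3.4   55.8] F [-0.7 -0.2  0.8] q [ 0.51 -0.4   2.44 -0.71  0.62 -0.46]
(-150, 54, 0.7) [-0.36, -0.02, 0.41] [0.0, 0.003, -0.002]
(-142, 61, 0.7) [-1.42, -0.02, 0.39] [0.0, 0.003, -0.002]
(-141, 71, 0.7) [-2.14, -0.02, -0.31] [0.0, 0.003, -0.002]
(-137, 79, 0.7) [-2.97, -0.01, -0.66] [0.0, 0.003, -0.002]
(-133, 86, 0.7) [-3.72, -0.01, -0.93] [0.0, 0.003, -0.002]
(-130, 90, 0.7) [-4.21, -0.01, -1.04] [0.0, 0.003, -0.002]
```

Run:
```python
from h import *
bar('top');bar('scene')
```

```text
top z 70 6 x [-122.  -97.  -92.] y -23.0 -20.0
top z 75 8 x [-119. -102.  -92.] y -30.0 17.0
top z 80 5 x [-136. -131.  -95.] y -20.0 16.0
top z 110 5 x [-94. -94. -87.] y -31.0 17.0
top z 115 8 x [-92. -89. -89.] y -26.0 20.0
top z 120 6 x [-93. -91. -90.] y -30.0 16.0
scene z 70 4 x [-105.  -99.  -96.] y -27.0 20.0
scene z 75 9 x [-127.  -97.  -95.] y -26.0 19.0
scene z 80 4 x [-132. -129. -101.] y -22.0 20.0
scene z 115 5 x [-91. -90. -85.] y -26.0 20.0
scene z 120 9 x [-91. -90. -87.] y -27.0 22.0
```

The loop is still leaning on the lip. Now I raise the lever.

Emit:
arm_command:
  plan:
    - [[-0.7, 0, 0.4, 0, 0, 0], [-1.4, 0, 0.4, 0, 0, 0], [-1.8, 0, 0, 0, 0, 0], [-2.15, 0, -0.3, 0, 0, 0], [-2.6, 0, -0.5, 0, 0, 0], [-3, 0, -0.65, 0, 0, 0], [-3.35, 0, -0.8, 0, 0, 0], [-3.7, 0, -0.95, 0, 0, 0], [-3.95, 0, -1, 0, 0, 0], [-4.2, 0, -1.05, 0, 0, 0], [-4.2, 0, -1.05, 0, 0, 0], [-4.2, 0, -1.05, 0, 0, 0]]

```text
t: 10.35
tool_pos: [0.3421, 0.2187, 0.2189]
tool_rot: [0.131, 2.446, -0.047]
contact_force: [-40.1, 3.2, 20.7]
opening: -0.0003
grip_force: 21.1
```

Run:
```python
from h import *
st();bar('top');im=bar('scene');b,_=get_image('wrist')
a=cv2.resize(im[210:300,240:340],(444,400),interpolation=2);b=cv2.resize(b[150:330,190:350],(356,400),interpolation=2)
cv2.imwrite('pics/c4.png',np.hstack([a,b]))
```

```text
t 10.35 tip case mm [-135.3   -4.3   85.8] F [-40.1   3.2  20.7] q [ 0.48 -0.43  2.4  -0.61  0.66 -0.59]
top z 70 8 x [-97. -96. -91.] y -29.0 15.0
top z 75 9 x [-96. -92. -85.] y -30.0 20.0
top z 80 6 x [-108.  -96.  -90.] y -27.0 16.0
top z 85 9 x [-112.  -91.  -88.] y -31.0 18.0
top z 90 4 x [-124. -112.  -89.] y -25.0 -20.0
top z 95 7 x [-128.  -89.  -84.] y -31.0 17.0
top z 100 5 x [-87. -86. -84.] y -29.0 17.0
scene z 70 4 x [-95. -94. -92.] y -28.0 19.0
scene z 75 6 x [-98. -93. -89.] y -28.0 21.0
scene z 80 8 x [-95. -92. -87.] y -26.0 20.0
scene z 85 6 x [-91. -89. -87.] y -28.0 23.0
scene z 95 5 x [-90. -86. -84.] y -26.0 21.0
scene z 105 4 x [-84. -82. -81.] y -25.0 22.0
```

View pics/c4.png

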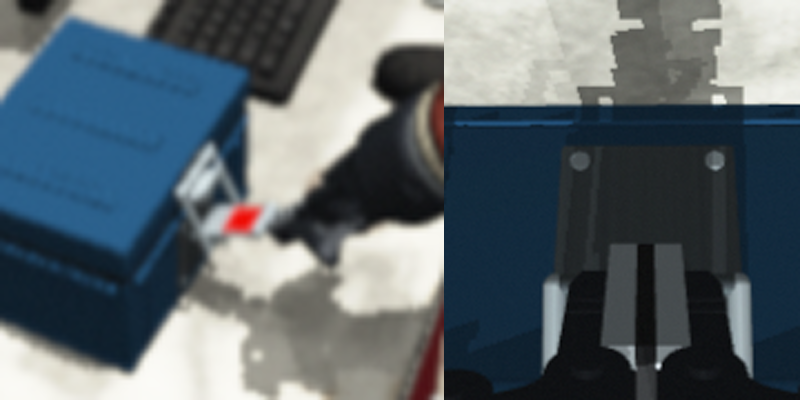

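The 40 N shows the tip jammed against the lever, but the loop now leans behind the lip (x −96 at z 70, x −82 at z 105). I back off and move above the lever.

Emit:
arm_command:
  plan:
    - [[0.8, 0, -1, 0, 0, 0], [1.6, 0, -2, 0, 0, 0], [3, 0, -4, 0, 0, 0], [3, 0, -4, 0, 0, 0]]

```text
t: 10.83
tool_pos: [0.2944, 0.2236, 0.232]
tool_rot: [0.126, 2.437, -0.044]
contact_force: [-0.3, -0.1, -0.5]
opening: 0.0002
grip_force: 0.0
```

Run:
```python
from h import *
st();bar('scene')
im,P=cloud('wrist');D=P-C;X=D@CX*1e3;Y=D@CY*1e3;Zz=P[...,2]*1e3
hsv=cv2.cvtColor(im,cv2.COLOR_BGR2HSV)
m=((hsv[...,0]<8)|(hsv[...,0]>172))&(hsv[...,1]>130)&(X>-140)&(X<-85)&(abs(Y)<30)
print('red',m.sum(),X[m].mean() if m.any() else 0,Zz[m].mean() if m.any() else 0)
print('pre');go(-165,135,.7,-4);go(-128,118,.7,-4)
n=np.array([np.cos(.7),np.sin(.7)])
for th in [2.05,1.9,1.7,1.5,1.3,1.1,.9,.7,.5,.3,.15,0,-.05]:
    s,c=np.sin(th),np.cos(th);N=np.array([-c,s])
    L=np.array([-85-44*s-5*c,66-44*c+5*s])+N*11*abs(n@N)
    print(th,end=' ');go(L[0].round(1),L[1].round(1),.7,-4)
```

```text
t 10.83 tip case mm [-182.1   -3.7   99.8] F [-0.3 -0.1 -0.5] q [ 0.56 -0.59  2.47 -0.61  0.77 -0.56]
scene z 75 9 x [-101.  -95.  -89.] y -25.0 22.0
scene z 80 5 x [-94. -92. -90.] y -26.0 22.0
scene z 85 8 x [-97. -90. -86.] y -25.0 21.0
scene z 90 5 x [-91. -87. -83.] y -27.0 22.0
scene z 95 10 x [-128.  -90.  -83.] y -25.0 22.0
red 0 0 0
pre
(-165, 135, 0.7) [-3.49, 0.0, -1.69] [0.002, 0.002, 0.0]
(-128, 118, 0.7) [-5.22, -0.0, 2.0] [0.002, 0.002, 0.0]
2.05 (np.float64(-117.1), np.float64(99.7), 0.7) [-4.87, -0.01, 4.1] [0.002, 0.002, 0.0]
1.9 (np.float64(-122.0), np.float64(93.9), 0.7) [-4.12, -0.01, 4.23] [0.002, 0.002, 0.0]
1.7 (np.float64(-126.9), np.float64(84.7), 0.7) [-3.15, -0.01, 4.62] [0.002, 0.002, 0.0]
1.5 (np.float64(-129.7), np.float64(74.3), 0.7) [-2.27, -0.01, 5.23] [0.002, 0.002, 0.0]
1.3 (np.float64(-130.0), np.float64(63.5), 0.7) [-1.55, -0.01, 6.03] [0.002, 0.002, 0.0]
1.1 (np.float64(-127.6), np.float64(52.7), 0.7) [-1.03, -0.01, 7.01] [0.002, 0.002, 0.0]
0.9 (np.float64(-122.8), np.float64(42.8), 0.7) [-0.76, -0.02, 8.08] [0.002, 0.002, 0.0]
0.7 (np.float64(-118.6), np.float64(36.8), 0.7) [-0.69, -0.02, 8.81] [0.002, 0.002, 0.0]
0.5 (np.float64(-114.0), np.float64(31.7), 0.7) [-0.71, -0.02, 9.5] [0.002, 0.002, 0.0]
0.3 (np.float64(-108.5), np.float64(27.2), 0.7) [-0.84, -0.02, 10.19] [0.002, 0.002, 0.0]
0.15 (np.float64(-103.7), np.float64(24.3), 0.7) [-1.02, -0.02, 10.73] [0.002, 0.002, 0.0]
0 (np.float64(-98.4), np.float64(22.0), 0.7) [-1.28, -0.02, 11.24] [0.002, 0.002, 0.0]
-0.05 (np.float64(-96.5), np.float64(21.4), 0.7) [-1.38, -0.02, 11.41] [0.002, 0.002, 0.0]
```

Emit:
arm_command:
  plan:
    - [[-2, 0, -1, 0, 0, 0], [-3.5, 0, -1.7, 0, 0, 0], [-3.9, 0, -0.8, 0, 0, 0], [-4.7, 0, 0.6, 0, 0, 0], [-5.2, 0, 2, 0, 0, 0], [-5.2, 0, 2, 0, 0, 0], [-5, 0, 3.2, 0, 0, 0], [-4.7, 0, 4.1, 0, 0, 0], [-4.1, 0, 4.2, 0, 0, 0], [-3.6, 0, 4.4, 0, 0, 0], [-3.15, 0, 4.6, 0, 0, 0], [-3.15, 0, 4.6, 0, 0, 0]]

```text
t: 11.93
tool_pos: [0.3487, 0.2176, 0.2152]
tool_rot: [0.127, 2.44, -0.047]
contact_force: [0.0, -0.4, 0.0]
opening: 0.0003
grip_force: 0.0
```

Run:
```python
from h import *
st();im=bar('scene');bar('top');bar('wrist')
b,_=get_image('wrist')
a=cv2.resize(im[210:300,240:340],(444,400),interpolation=2);b=cv2.resize(b[150:330,190:350],(356,400),interpolation=2)
cv2.imwrite('pics/c5.png',np.hstack([a,b]))
n=np.array([np.cos(.7),np.sin(.7)])
for th in [1.5,1.3,1.1,.9,.7,.5,.3,.15,0,-.08]:
    s,c=np.sin(th),np.cos(th);N=np.array([-c,s])
    L=np.array([-85-44*s-5*c,66-44*c+5*s])+N*11*abs(n@N)
    print(th,end=' ');go(L[0].round(1),L[1].round(1),.7,-4)
```

```text
t 11.93 tip case mm [-127.9   -4.5   82.7] F [ 0.  -0.4  0. ] q [ 0.47 -0.4   2.39 -0.63  0.64 -0.59]
scene z 70 10 x [-101.  -95.  -92.] y -29.0 21.0
scene z 75 11 x [-121.  -92.  -86.] y -26.0 22.0
scene z 80 8 x [-120.  -90.  -86.] y -28.0 20.0
scene z 85 8 x [-88. -85. -83.] y -28.0 20.0
scene z 95 5 x [-85. -83. -81.] y -28.0 19.0
top z 65 6 x [-97. -96. -94.] y -26.0 18.0
top z 70 11 x [-120.  -97.  -90.] y -29.0 15.0
top z 75 11 x [-135.  -95.  -90.] y -30.0 17.0
top z 85 4 x [-90. -89. -86.] y -27.0 18.0
top z 90 5 x [-88. -88. -85.] y -31.0 15.0
top z 100 4 x [-84. -82. -81.] y -29.0 17.0
wrist z 65 164 x [-97. -96. -94.] y -29.0 21.0
wrist z 70 243 x [-96. -94. -92.] y -29.0 21.0
wrist z 75 243 x [-94. -92. -90.] y -29.0 21.0
wrist z 80 206 x [-92. -90. -88.] y -29.0 21.0
wrist z 85 172 x [-89. -88. -86.] y -29.0 21.0
wrist z 90 37 x [-87. -86. -84.] y -29.0 21.0
1.5 (np.float64(-129.7), np.float64(74.3), 0.7) [0.85, 0.02, 0.57] [0.0, 0.0, -0.0]
1.3 (np.float64(-130.0), np.float64(63.5), 0.7) [1.57, 0.02, 1.38] [0.0, 0.0, -0.0]
1.1 (np.float64(-127.6), np.float64(52.7), 0.7) [2.08, 0.02, 2.36] [0.0, 0.0, -0.0]
0.9 (np.float64(-122.8), np.float64(42.8), 0.7) [2.35, 0.02, 3.43] [0.0, 0.0, -0.0]
0.7 (np.float64(-118.6), np.float64(36.8), 0.7) [2.42, 0.02, 4.16] [0.0, 0.0, -0.0]
0.5 (np.float64(-114.0), np.float64(31.7), 0.7) [2.4, 0.02, 4.84] [0.0, 0.0, -0.0]
0.3 (np.float64(-108.5), np.float64(27.2), 0.7) [2.26, 0.02, 5.54] [0.0, 0.0, -0.0]
0.15 (np.float64(-103.7), np.float64(24.3), 0.7) [2.08, 0.02, 6.07] [0.0, 0.0, -0.0]
0 (np.float64(-98.4), np.float64(22.0), 0.7) [1.83, 0.02, 6.59] [0.0, 0.0, -0.0]
-0.08 (np.float64(-95.4), np.float64(21.0), 0.7) [1.66, 0.02, 6.86] [0.0, 0.0, -0.0]
```

View pics/c5.png

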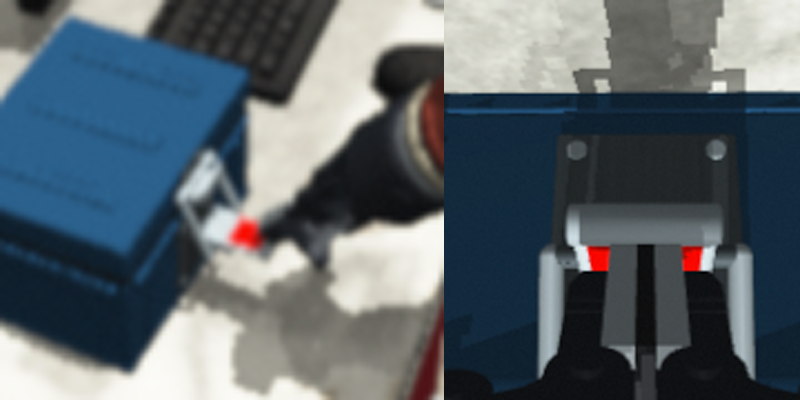

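The loop leans 0.4 rad past upright, behind the lip, with the fingers on the red panel at (245,235) in the left crop. Now I press the lever down.

Emit:
arm_command:
  plan:
    - [[0.4, 0, 0.3, 0, 0, 0], [0.85, 0, 0.6, 0, 0, 0], [1.2, 0, 1, 0, 0, 0], [1.55, 0, 1.4, 0, 0, 0], [1.85, 0, 1.9, 0, 0, 0], [2.1, 0, 2.4, 0, 0, 0], [2.25, 0, 2.9, 0, 0, 0], [2.35, 0, 3.4, 0, 0, 0], [2.4, 0, 3.8, 0, 0, 0], [2.4, 0, 4.2, 0, 0, 0], [2.4, 0, 4.5, 0, 0, 0], [2.4, 0, 4.8, 0, 0, 0]]

```text
t: 13.13
tool_pos: [0.3623, 0.2164, 0.1637]
tool_rot: [0.128, 2.439, -0.046]
contact_force: [-1.4, 1.9, 2.0]
opening: -0.0001
grip_force: 1.2
```

Run:
```python
from h import *
st();bar('wrist')
n=np.array([np.cos(.7),np.sin(.7)])
for th in [.5,.3,.15,0,-.08]:
    s,c=np.sin(th),np.cos(th);N=np.array([-c,s])
    L=np.array([-85-44*s-5*c,66-44*c+5*s])+N*11*abs(n@N)
    print(th,end=' ');go(L[0].round(1),L[1].round(1),.7,-4)
```

```text
t 13.13 tip case mm [-114.1   -4.2   31.3] F [-1.4  1.9  2. ] q [ 0.45 -0.24  2.38 -0.76  0.51 -0.43]
0.5 (np.float64(-114.0), np.float64(31.7), 0.7) [-0.03, 0.04, -0.05] [-0.001, -0.001, -0.0]
0.3 (np.float64(-108.5), np.float64(27.2), 0.7) [-0.17, 0.04, 0.65] [-0.001, -0.001, -0.0]
0.15 (np.float64(-103.7), np.float64(24.3), 0.7) [-0.35, 0.04, 1.18] [-0.001, -0.001, -0.0]
0 (np.float64(-98.4), np.float64(22.0), 0.7) [-0.6, 0.04, 1.7] [-0.001, -0.001, -0.0]
-0.08 (np.float64(-95.4), np.float64(21.0), 0.7) [-0.77, 0.04, 1.97] [-0.001, -0.001, -0.0]
```

Emit:
arm_command:
  plan:
    - [[-0.1, 0, 0.35, 0, 0, 0], [-0.2, 0, 0.65, 0, 0, 0], [-0.25, 0, 0.9, 0, 0, 0], [-0.35, 0, 1.2, 0, 0, 0], [-0.45, 0, 1.45, 0, 0, 0], [-0.6, 0, 1.7, 0, 0, 0], [-0.7, 0, 1.85, 0, 0, 0], [-0.7, 0, 1.85, 0, 0, 0]]

```text
t: 13.85
tool_pos: [0.3796, 0.2144, 0.1543]
tool_rot: [0.128, 2.439, -0.047]
contact_force: [-0.0, 0.6, 1.0]
opening: 0.0002
grip_force: 0.0
```

Run:
```python
from h import *
st();go(-95,21,.7,-4)
```

```text
t 13.85 tip case mm [-96.6  -4.5  21.9] F [-0.   0.6  1. ] q [ 0.42 -0.18  2.35 -0.79  0.47 -0.42]
(-95, 21, 0.7) [-0.06, 0.04, 0.17] [-0.001, -0.0, -0.0]
```

Emit:
arm_command:
  plan:
    - [[-0.15, 0, 0.15, 0, 0, 0], [-0.25, 0, 0.3, 0, 0, 0], [-0.35, 0, 0.4, 0, 0, 0], [-0.35, 0, 0.4, 0, 0, 0]]

```text
t: 14.18
tool_pos: [0.384, 0.214, 0.1533]
tool_rot: [0.128, 2.44, -0.047]
contact_force: [-10.2, 0.5, 6.8]
opening: -0.0003
grip_force: 4.8
```

Run:
```python
from h import *
st()
```

```text
t 14.18 tip case mm [-92.3  -4.4  20.9] F [-10.2   0.5   6.8] q [ 0.42 -0.16  2.34 -0.79  0.47 -0.42]
```

The finger is now against a solid stop at 12 N. I back off and look.

Emit:
arm_command:
  plan:
    - [[1, 0, -1.2, 0, 0, 0], [3, 0, -3.5, 0, 0, 0], [4.5, 0, -6, 0, 0, 0], [4.5, 0, -9, 0, 0, 0], [4.5, 0, -11, 0, 0, 0], [4.5, 0, -11, 0, 0, 0]]

```text
t: 14.68
tool_pos: [0.2794, 0.226, 0.2119]
tool_rot: [0.127, 2.433, -0.04]
contact_force: [-0.2, 0.3, 0.0]
opening: -0.0001
grip_force: 0.0
```

Run:
```python
from h import *
st()
im,P=cloud('wrist');D=P-C;X=D@CX*1e3;Y=D@CY*1e3;Zz=P[...,2]*1e3
a,_=get_image('scene')
cv2.imwrite('pics/c6.png',np.hstack([cv2.resize(a[200:310,240:340],(364,400),interpolation=2),cv2.resize(im[100:330,150:400],(435,400),interpolation=2)]))
for z in range(10,125,8):
    k=(abs(Zz-z)<3)&(abs(Y+4)<14)&(X>-160)&(X<-60)
    if k.sum()>5: print(z,k.sum(),np.percentile(X[k],[5,50,95]).round(1))
_,P=cloud('scene');D=P-C;X=D@CX*1e3;Y=D@CY*1e3;Zz=P[...,2]*1e3
k=(abs(Y)<60)&(X>-65)&(X<60)&(Zz>110)&(Zz<145)
print('lid',np.polyfit(X[k],Zz[k],1))
```

```text
t 14.68 tip case mm [-196.7   -2.4   80.3] F [-0.2  0.3  0. ] q [ 0.6  -0.58  2.51 -0.65  0.75 -0.49]
10 109 [-89.  -87.9 -86.1]
18 301 [-88.6 -86.  -84.3]
26 32 [-86.2 -85.1 -84.2]
34 6 [-87.  -85.4 -84.2]
90 7 [-69.  -68.7 -67.8]
98 70 [-86.8 -85.7 -84.6]
106 152 [-86.8 -85.6 -70. ]
114 120 [-72.7 -71.2 -70.1]
lid [1.93431830e-03 1.27122939e+02]
```

View pics/c6.png

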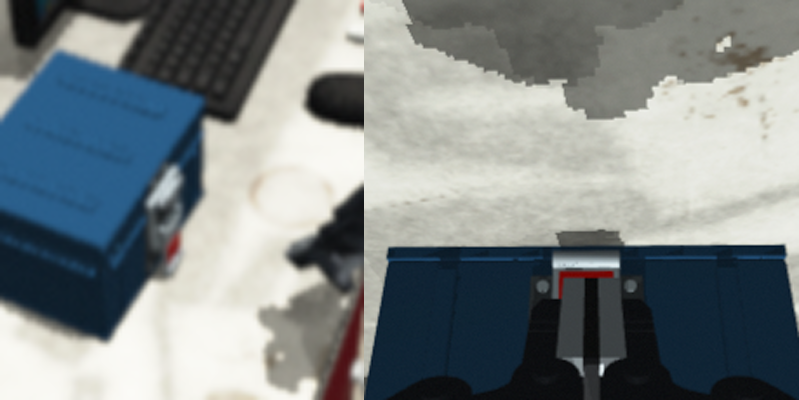

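The lever lies flat against the front and the loop is hooked. The lid is level and about 2 mm lower at mid-depth than before latching, with the robot clear.

```bash
python3 -c "
from station import finish_job
print(finish_job())"
```

```text
the job is handed in; nothing more can be done
None
```

The case is shut and latched: the loop sits behind the keeper, the lever lies flat on the front, and the job was handed in at about 15 s; in raising the lever the finger jammed briefly, with 45 N (40 N sideways) read at the wrist.

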